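Roll the sample vials onto the comparison line

ROBOT

A 6-joint arm with a two-finger parallel gripper is mounted at the origin on the work surface. World frame = base frame: x ahead of the robot, y to its left, z up, the work surface at z = 0. Lengths are in mm, angles in degrees, forces in N, time in s.
With the tool pointing down it reaches from about 325 to 925 mm from the base axis. Payload 3.1 kg.
Tool frame: the origin (TCP) lies at the very end of the fingers, on their centre line; the grasp point (between the pads) lies grasp_offset behind it (grasp_offset is the distance from the TCP to the grasp point, in mm); z points along the fingers, x is the direction in which the jaws open and shut, and the axes are right-handed (so a half turn about z gives the same grasp; the last joint's range is limited). The gripper opens to 85 mm and grips with 20 to 120 N. Pads are 22 mm wide; open, the fingers measure 114 mm over their backs; the gripper's body (76 mm by 85 mm) begins 54 mm behind the grasp point. The pads swing forward as they close: fully open they stand 13 mm farther back than shut.
Start: joints at [61.009, 12.427, 92.441, -0, 75.132, -6.429], TCP at [239.796, 577.181, 231.3] pointing down, gripper open.
Joint ranges: [-157.48, 157.48], [-44.54, 120.13], [17.64, 146.25], [-64.5, 244.5], [7.68, 150.69], [-147.95, 147.95]. Speed limits (degrees/s): [159.86, 159.86, 180, 180, 180, 180].

INTERFACE

Orientations are given as [roll, pitch, yaw] about the fixed x, y, z axes, in that order (R = Rz(yaw) Ry(pitch) Rx(roll)).
In Python, from station import * gives the robot as it stands. Calls block until the motion is done:
- goto(position, orientation): joint-space move of the TCP to a pose.
- move_l(position, attitude=None, speed=150): straight line of the TCP; attitude=None keeps the orientation; speed is the mean speed in mm/s.
- move_j(angles): joint-space move.
- grip(opening, squeeze=None): finger opening in mm; squeeze is the grip in N (None keeps the last); returns when the fingers have stopped.
- wait(seconds).
- solve_ik(position, orientation): joint angles nearest the present ones, or None.
- get_obs(): the state.
- get_image(name): name is "scene" or "top" or "wrist"; returns the picture (400x640x3 uint8, red, green, blue); there is no depth.
- get_calibration(name): a dict with "fx", "fy", "cx", "cy" (pixels), "R" (3x3) and "t" (3): a world point X has camera coordinates R X + t; the wrist camera has in their place "mount" (4x4, takes a point from camera to tool coordinates, whose origin is the TCP and whose axes are the tool frame's). Camera axes: x right, y down, z forward; pixel columns grow to the right and rows downward; lengths in mm; the calibration is good to about 2 mm. A picture is of the moment at which its call begins: read the wrist's pose just before it. get_calibration takes no time and is no camera call.
A pose or a line that the arm cannot do raises Unreachable and nothing moves.
- sign_off(): hands the job in, once; it reports no verdict.
Trained networks look in the newest picture that a camera, given by its name, has taken for a name from the list of things; names that differ only in an ending like _2 or _b are one class to them, and where a whole thing is asked for, a point or a joint stands for the part that bears it (a point fixed in the world has none). Each returns a list of dicts, best first, with "score" (0 to 1); they miss things now and then, are a little off and sometimes report something else, mostly with a low value. They report only what shows in the picture. A call takes as long as a camera call. They do not tell look-alikes from the thing itself.
- spot_in(name, camera): "extent" ([centre column, centre row, width, height] in pixels, round what is visible of it).
- regions_of(name, camera): "region" (400x640 bool, what is visible of it) and "extent" ([centre column, centre row, width, height] in pixels, round what is visible of it).
The state is a dict: "t": time; "joint_pos": joint angles; "qvel": joint speeds; "effort": joint torques, N m; "tcp_pos": TCP position; "ee_rot": TCP orientation; "wrist_force": force on the tool from outside, world axes, zero at the start; "moment": the same for the moment, N m; "grip_width": finger opening in mm.
Only numpy, scipy, OpenCV 4.12 (cv2) and the standard library are available. Lean on these libraries where they do the work, as an engineer would, in place of code of your own. Each camera call takes 0.05 s, during which the arm holds its last target.

TASK

Two capped sample vials lie in the white inspection tray on either side of its black line. By pushing with the fingertips, roll the long vial onto the line first and then the short one, so that both lie still along the line, each centred over it, in a row for a colour comparison. Only roll them: do not pick up or lift either vial, and leave the flask, jar and beaker standing where they are.

Things in the scene. Friction and masses are not known exactly. Their poses are not given: they have to be found in the camera images.
- line (a point): Middle of the straight flat black line (5 mm wide, 290 mm long) across the middle of the fixed shallow white tray; the point is on the tray floor, 6 mm above the bench. y along the line, x across it (the way the vials roll), z up. Tray 290 (x) by 320 mm (y) outside, rim 6 mm thick, its top 14 mm above the bench.
- long_vial: The longer vial: amber glass cylinder, paper band, flush black cap, radius 18 mm, 110 mm long, about 150 g, lying loose on the tray floor about along the line, 60-85 mm to one side of it. Origin: mid-length on its axis; y along it towards the cap; x and z turn as it rolls. Rolls easily; pushed slowly, coasts only a few mm. A fingertip pressed on its top moves twice as far as the vial.
- short_vial: The shorter vial: amber glass cylinder, paper band, flush black cap, radius 18 mm, 75 mm long, about 100 g, lying loose on the tray floor about along the line, 60-85 mm to one side of it. Origin: mid-length on its axis; y along it towards the cap; x and z turn as it rolls. Rolls easily; pushed slowly, coasts only a few mm. A fingertip pressed on its top moves twice as far as the vial.
- flask: Conical flask of green glass with a rubber stopper, 72 mm across the foot, 119 mm high, standing on the bench beside the tray. Origin: centre of its underside, z up. Bystander, leave alone.
- reagent_bottle: White plastic jar with a black cap, 60 mm across, 120 mm high, standing on the bench beside the tray. Origin: centre of its underside, z up. Bystander, leave alone.
- beaker: Clear cup-shaped beaker, 68 mm across the rim, 85 mm high, standing on the bench beside the tray. Origin: centre of its underside, z up. Bystander, leave alone.
Mind the look-alikes: they are no part of the job. Leave any pink or turquoise look-alike of the short_vial alone.

How it is judged (in metres and radians):
On the way, in this order (a step that is already met when the one before it is completed fails the run):
1. the long vial has rolled over by more than a quarter turn (angle between long_vial's own z axis and vertical above 1.6 rad), for 0.05 s.
2. the long vial lies on the line (x of long_vial in the frame of line between -0.008 and 0.008 m and y of long_vial in the frame of line between -0.11 and 0.11 m and z of long_vial in the frame of line between 0.013 and 0.022 m and angle between the y axis of long_vial and the y axis of line, either way round below 0.17 rad and linear speed of long_vial below 0.01 m/s), for 0.2 s.
3. then the short vial has rolled over by more than a quarter turn (angle between short_vial's own z axis and vertical above 1.6 rad), for 0.05 s.
At the end, for the whole second after the job is handed in: Both vials lie at rest on the tray floor, each with the middle of its axis within 8 mm of the line's centre (across the line) and within 110 mm of the line's middle (along it), and within 0.17 rad (10 degrees) of parallel to the line (all of step 2 and x of short_vial in the frame of line between -0.008 and 0.008 m and y of short_vial in the frame of line between -0.11 and 0.11 m and z of short_vial in the frame of line between 0.013 and 0.022 m and angle between the y axis of short_vial and the y axis of line, either way round below 0.17 rad and linear speed of short_vial below 0.01 m/s); the robot touches nothing.
It fails at once if long vial lifted more than 8 mm off the tray floor (z of long_vial in the frame of line above 0.026 m).
It fails at once if short vial lifted more than 8 mm off the tray floor (z of short_vial in the frame of line above 0.026 m).
It fails at once if flask pushed more than 30 mm away or tipped (distance of flask from where it was at the start of the episode above 0.03 m or angle between flask's own z axis and vertical above 0.4 rad).
It fails at once if reagent bottle pushed more than 30 mm away or tipped (distance of reagent_bottle from where it was at the start of the episode above 0.03 m or angle between reagent_bottle's own z axis and vertical above 0.4 rad).
It fails at once if beaker pushed more than 30 mm away or tipped (distance of beaker from where it was at the start of the episode above 0.03 m or angle between beaker's own z axis and vertical above 0.4 rad).
It also fails if it takes over 67 s, if anything falls off the work surface, if the arm or the gripper's body presses on something with over 40 N, if the wrist force passes 120 N, or if a joint passes its speed limit or range.

## Working session

There is one attempt and no reset: what is moved stays moved. The work goes in short steps, each a Python script; the robot and the scene stay as the last script left them, time stands still between calls to the robot, and variables do not carry over. Pictures are saved under pics/ and viewed, and the job is handed in when it is done.

```bash
ls; mkdir -p pics; python3 - <<'E'
from station import *
import cv2
for n in ["scene","top"]:
    im=get_image(n); cv2.imwrite(f"pics/{n}0.png",im[:,:,::-1])
    c=get_calibration(n); print(n,c)
    for k in ["long_vial","short_vial","line","flask","reagent_bottle","beaker"]:
        try: print(k,[([round(float(v)) for v in d["extent"]],round(d["score"],2)) for d in spot_in(k,n)])
        except Exception as e: print(k,e)
print(get_calibration("wrist")); o=get_obs(); print(o)
E
```

```text
pics
scene {'fx': 503.02272948572016, 'fy': 503.02272948572016, 'cx': 323.6050516659808, 'cy': 203.6629733356639, 'R': array([[ 0.06848405,  0.99765127,  0.00137021],
       [ 0.73087735, -0.04923634, -0.68073055],
       [-0.67906423,  0.04762064, -0.73253262]]), 't': array([ -74.7566124 , -334.70661128, 1697.98791229])}
long_vial []
short_vial [([356, 162, 24, 27], 0.62), ([329, 208, 30, 18], 0.61)]
line [([313, 239, 145, 112], 0.62), ([289, 257, 43, 18], 0.4)]
flask [([413, 215, 32, 41], 0.62)]
reagent_bottle [([201, 228, 31, 47], 0.66)]
beaker [([397, 180, 25, 40], 0.62), ([312, 239, 144, 109], 0.26)]
top {'fx': 424.61910237534727, 'fy': 424.61910237534727, 'cx': 317.0414601504461, 'cy': 197.36026849584624, 'R': array([[ 0.02075492, -0.99975851,  0.00722252],
       [-0.99022104, -0.02155266, -0.13783239],
       [ 0.13795476, -0.0042912 , -0.99042923]]), 't': array([  16.67933854,  478.0068497 , 1065.26129936])}
long_vial [([354, 132, 42, 18], 0.66)]
short_vial [([224, 285, 19, 27], 0.8), ([272, 256, 25, 32], 0.65), ([373, 260, 28, 21], 0.65), ([309, 189, 31, 14], 0.64), ([435, 
[... 582 characters left out ...]
0.00000000e+00,
         1.00000000e+00]])}
{'t': 0.7, 'joint_pos': array([ 6.10087893e+01,  1.24262977e+01,  9.24372146e+01,  7.82555667e-05,
        7.51318448e+01, -6.42920740e+00]), 'qvel': array([-0.05724195, -0.06796447,  0.07119866,  0.02907783,  0.00509464,
        0.03976815]), 'effort': array([-1.79869602e-05, -3.96747744e+01, -3.04164326e+01, -1.54410372e-04,
        8.63876430e-04, -1.52162153e-05]), 'tcp_pos': array([239.81005991, 577.21273318, 231.34746432]), 'ee_rot': array([ 1.79999555e+02, -4.62212542e-03,  6.74379766e+01]), 'wrist_force': array([-0.85116676, -1.04097399, -0.03429105]), 'moment': array([ 0.0130772 , -0.02984952,  0.01673577]), 'grip_width': 85.6149184022211}
```

```bash
python3 - <<'E'
import cv2
im=cv2.imread("pics/top0.png")[80:310,190:490]
cv2.imwrite("pics/top0c.png",cv2.resize(im,None,fx=2.6,fy=2.6,interpolation=cv2.INTER_CUBIC))
E
```

```text
(no output)
```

View pics/top0c.png

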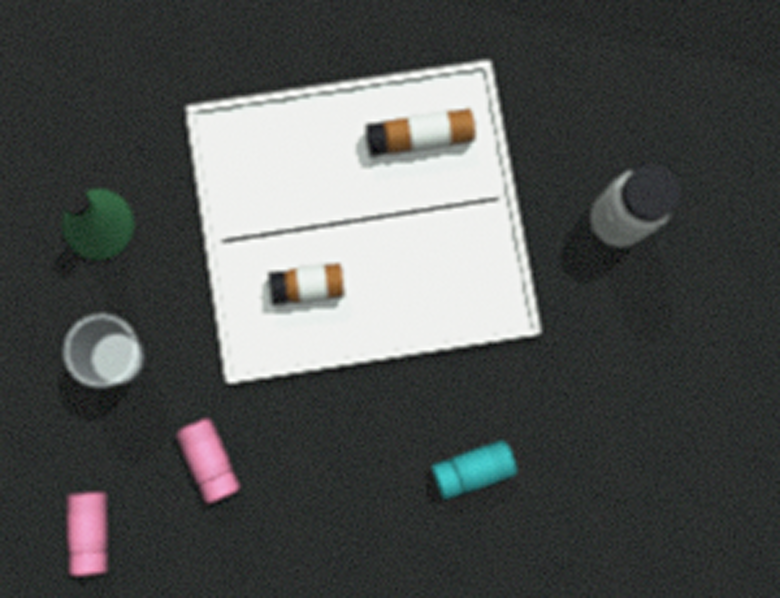

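View pics/scene0.png

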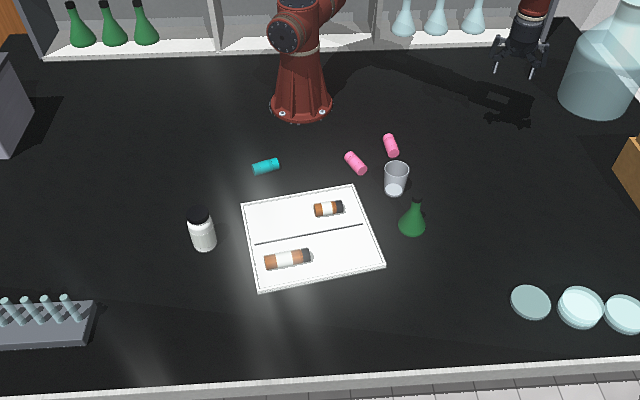

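The short vial is the amber one at top (309,189), because the spec says amber glass lying in the tray. The pink things at (224,285) and (272,256) and the turquoise one at (373,260) are look-alikes outside the tray. The long vial is at (354,132). Next I'll measure their positions.

```bash
cat > h.py <<'E'
from station import *
import numpy as np, cv2
def ray(c,uv,z):
    uv=np.atleast_2d(uv).astype(float)
    d=np.c_[(uv[:,0]-c["cx"])/c["fx"],(uv[:,1]-c["cy"])/c["fy"],np.ones(len(uv))]
    R=np.array(c["R"]);t=np.array(c["t"])
    o=-R.T@t; D=d@R
    s=(z-o[2])/D[:,2]
    return o+D*s[:,None]
def wristcal():
    c=dict(get_calibration("wrist")); from scipy.spatial.transform import Rotation as Ro
    o=get_obs(); T=np.eye(4); T[:3,:3]=Ro.from_euler("xyz",o["ee_rot"],degrees=True).as_matrix(); T[:3,3]=o["tcp_pos"]
    M=np.linalg.inv(T@np.array(c["mount"])); c["R"]=M[:3,:3]; c["t"]=M[:3,3]; return c
def vial(name,cam,c,box=None):
    out=[]
    for d in regions_of(name,cam):
        m=d["region"].astype(np.uint8)
        v,u=np.nonzero(m)
        if len(u)<30: continue
        w=ray(c,np.c_[u,v],24.)[:,:2]
        (cx,cy),(a,b),ang=cv2.minAreaRect(w.astype(np.float32))
        p=cv2.boxPoints(((cx,cy),(a,b),ang)); e1=p[1]-p[0]; e2=p[2]-p[1]
        e=e1 if np.hypot(*e1)>np.hypot(*e2) else e2
        g=np.degrees(np.arctan2(e[1],e[0]))%180
        out.append((round(d["score"],2),[round(float(x),1) for x in d["extent"]],np.round([cx,cy],1),np.round(w.mean(0),1),np.round([max(a,b),min(a,b),g],1)))
    return out
E
python3 - <<'E'
from h import *
c=get_calibration("top"); im=get_image("top")
for n in("long_vial","short_vial"):
    for r in vial(n,"top",c): print(n,*r)
# line: darkness in columns; crop approx line from (275,172) to (381,156)
g=cv2.cvtColor(im,cv2.COLOR_RGB2GRAY).astype(float)
P=[]
for u in range(284,376):
    v0=172-(u-276)*16/105.; vs=np.arange(int(v0)-5,int(v0)+7); w=np.clip(np.median(g[vs,u])-10-g[vs,u],0,None)
    if w.sum()>20: P.append((u,(w*vs).sum()/w.sum()))
P=np.array(P); W=ray(c,P,6.)[:,:2]
vx,vy,x0,y0=cv2.fitLine(W.astype(np.float32),cv2.DIST_HUBER,0,.01,.01).ravel(); print("line",len(P),vx,vy,x0,y0,np.degrees(np.arctan2(vy,vx)), "res",np.std((W-[x0,y0])@[-vy,vx]))
# tray bright mask
m=((g>150)*255).astype(np.uint8); m=cv2.morphologyEx(m,cv2.MORPH_CLOSE,np.ones((9,9)));n,l,s,ce=cv2.connectedComponentsWithStats(m);i=1+np.argmax(s[1:,4])
v,u=np.nonzero(l==i); W=ray(c,np.c_[u,v],12.)[:,:2].astype(np.float32); r=cv2.minAreaRect(W);print("tray",r)
for k in ["flask","reagent_bottle","beaker"]:
    for d in spot_in(k,"top")[:1]: print(k,ray(c,d["extent"][:2],40.)[0].round())
E
```

```text
long_vial 0.87 [353.4, 131.7, 44.5, 15.5] [660.7 -62. ] [660.7 -62.1] [115.6  38.8 101.9]
short_vial 0.96 [224.9, 286.1, 16.4, 28.9] [251.2 259. ] [252.  258.9] [72.5 33.   2.8]
short_vial 0.88 [271.9, 257.8, 23.6, 30.8] [322.9 144.2] [323.1 144.3] [76.3 37.1 26.8]
short_vial 0.85 [308.1, 191.2, 28.0, 21.7] [500.2  52. ] [500.2  52. ] [77.5 36.1 98.4]
short_vial 0.61 [373.8, 261.1, 25.4, 18.4] [ 319.3 -118.3] [ 319.1 -118.3] [ 78.1  35.9 109.4]
short_vial 0.54 [228.0, 165.5, 26.0, 29.8] [558.7 265.6] [558.8 266.8] [73.2 68.5  2.6]
line 92 0.17767188 -0.9840898 579.6695 -44.53602 -79.765816 res 0.17075588909586012
tray ((572.549072265625, -1.568511962890625), (292.3196716308594, 322.57720947265625), 10.213311195373535)
flask [553. 262.  40.]
reagent_bottle [ 578. -279.   40.]
beaker [424. 248.  40.]
```

```bash
cat >> h.py <<'E'
C=np.array([571.9,-1.6]); A=np.array([.984,.178]); B=np.array([-.178,.984])
def L2W(x,y): return C+x*A+y*B
def W2L(p): d=np.array(p)[:2]-C; return np.round([d@A,d@B],1)
YAW=None
def seen(tag):
    c=get_calibration("top"); im=get_image("top"); cv2.imwrite(f"pics/{tag}.png",cv2.resize(im[80:310,190:490,::-1],None,fx=2.6,fy=2.6,interpolation=cv2.INTER_CUBIC))
    for n in("long_vial","short_vial"):
        for r in vial(n,"top",c):
            l=W2L(r[2])
            if abs(l[0])<130 and abs(l[1])<140: print(n,r[0],"rect",l,"mean",W2L(r[3]),r[4])
    o=get_obs(); print("t",round(o["t"],2),"tcp",W2L(o["tcp_pos"]),o["tcp_pos"][2].round(1),"F",o["wrist_force"].round(1),"w",round(o["grip_width"],1))
E
python3 - <<'E'
from h import *
for y in (100.2,-79.8):
    for x in (112,30,-100):
        for z in(100,14): print(y,x,z,solve_ik([*L2W(x,-75 if x>0 else 65),z],[180,0,y]))
E
```

```text
100.2 112 100 [ -10.31822229   28.12798072   86.79803149    0.           65.07398779
 -110.51822229]
100.2 112 14 [ -10.31822229   34.35855748   88.09737299    0.           57.54406953
 -110.51822229]
100.2 30 100 [ -12.99731656   19.61168225   98.6354602     0.           61.75285755
 -113.19731656]
100.2 30 14 [ -12.99731656   26.65756616   99.98158289    0.           53.36085095
 -113.19731656]
100.2 -100 100 [-3.16550985e+00  1.97009922e+00  1.19579248e+02 -2.54444375e-14
  5.84506528e+01 -1.03365510e+02]
100.2 -100 14 [-3.16550985e+00  1.12464306e+01  1.21195787e+02 -2.54444375e-14
  4.75577826e+01 -1.03365510e+02]
-79.8 112 100 [-1.03182223e+01  2.81279807e+01  8.67980315e+01 -2.54444375e-14
  6.50739878e+01  6.94817777e+01]
-79.8 112 14 [-1.03182223e+01  3.43585575e+01  8.80973730e+01 -2.54444375e-14
  5.75440695e+01  6.94817777e+01]
-79.8 30 100 [-1.29973166e+01  1.96116823e+01  9.86354602e+01 -2.54444375e-14
  6.17528575e+01  6.68026834e+01]
-79.8 30 14 [-1.29973166e+01  2.66575662e+01  9.99815829e+01 -2.54444375e-14
  5.33608510e+01  6.68026834e+01]
-79.8 -100 100 [-3.16550985e+00  1.97009922e+00  1.19579248e+02 -2.54444375e-14
  5.84506528e+01  7.66344901e+01]
-79.8 -100 14 [-3.16550985e+00  1.12464306e+01  1.21195787e+02 -2.54444375e-14
  4.75577826e+01  7.66344901e+01]
```

```bash
python3 - <<'E'
from h import *
O=[180,0,-79.8]
goto([*L2W(114,-75),230],O); grip(60,20)
move_l([*L2W(114,-75),60],O,speed=150)
move_l([*L2W(114,-75),14],O,speed=60)
seen("a1")
cv2.imwrite("pics/a1w.png",get_image("wrist")[:,:,::-1])
E
```

```text
short_vial 0.61 rect [-59.4  91.9] mean [-57.5  92.2] [31.7 23.5  1.3]
t 6.47 tcp [114.6 -75.2] 14.8 F [-0.2 -0.2 -0.3] w 59.9
```

View pics/a1w.png

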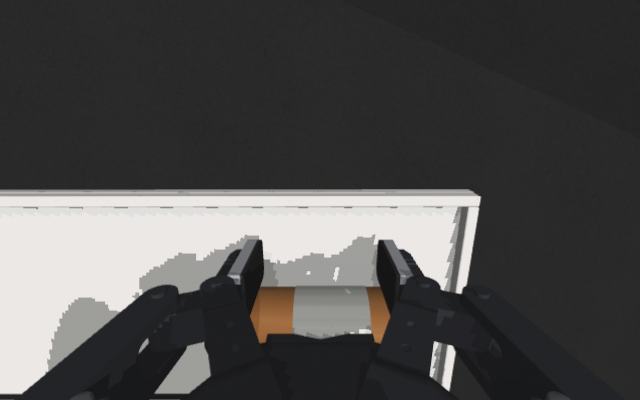

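View pics/a1.png

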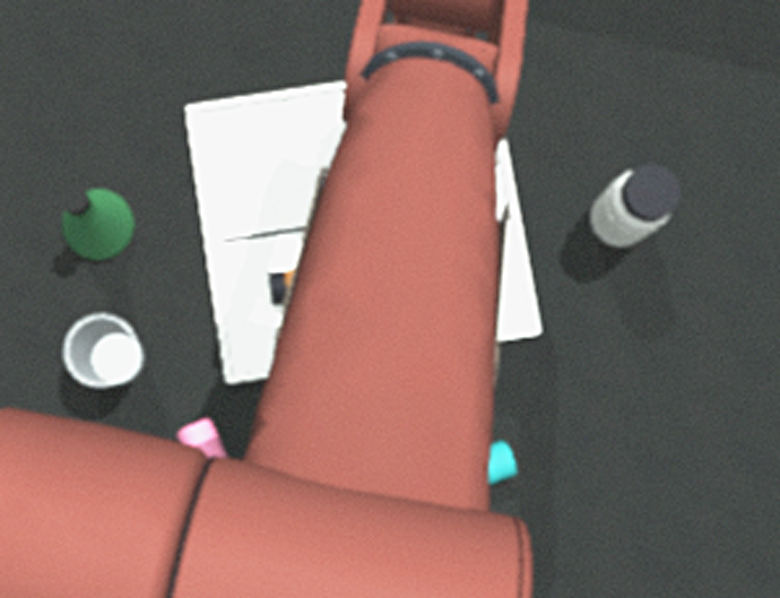

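```bash
cat >> h.py <<'E'
def scene(tag):
    c=get_calibration("scene"); im=get_image("scene"); cv2.imwrite(f"pics/{tag}s.png",cv2.resize(im[160:310,220:410,::-1],None,fx=4,fy=4,interpolation=cv2.INTER_CUBIC))
    for n in("long_vial","short_vial"):
        for r in vial(n,"scene",c):
            l=W2L(r[2])
            if abs(l[0])<130 and abs(l[1])<140: print("scene",n,r[0],"rect",l,"mean",W2L(r[3]),r[4])
    o=get_obs(); print("t",round(o["t"],2),"tcp",W2L(o["tcp_pos"]),o["tcp_pos"][2].round(1),"F",o["wrist_force"].round(1))
E
python3 - <<'E'
from h import *
O=[180,0,-79.8]
scene("b0")
move_l([*L2W(75,-75),14],O,speed=30)
scene("b1"); wait(.5); scene("b2")
E
```

```text
scene long_vial 0.53 rect [ 75.  -70.3] mean [ 80.6 -70.4] [104.3  43.8 101.5]
scene short_vial 0.95 rect [-61.5  66.9] mean [-61.6  66.9] [81.3 51.2 95.9]
t 6.67 tcp [114.2 -75.1] 14.4 F [ 0.5  0.3 -0.3]
scene long_vial 0.79 rect [ 50.9 -86.1] mean [ 51.6 -74.8] [ 83.7  35.4 103.7]
scene short_vial 0.56 rect [-62.3  67.3] mean [-61.9  67.5] [82.8 49.4 98.4]
t 8.28 tcp [ 75.1 -75. ] 14.0 F [0.5 0.2 0.2]
scene long_vial 0.72 rect [ 49.  -72.5] mean [ 50.6 -71.2] [53.7 29.8 98. ]
scene short_vial 0.97 rect [-62.1  66.5] mean [-61.1  65.9] [80.8 48.6 96.9]
t 8.93 tcp [ 75. -75.] 14.0 F [-0.1 -0.8  0.1]
```

View pics/b2s.png

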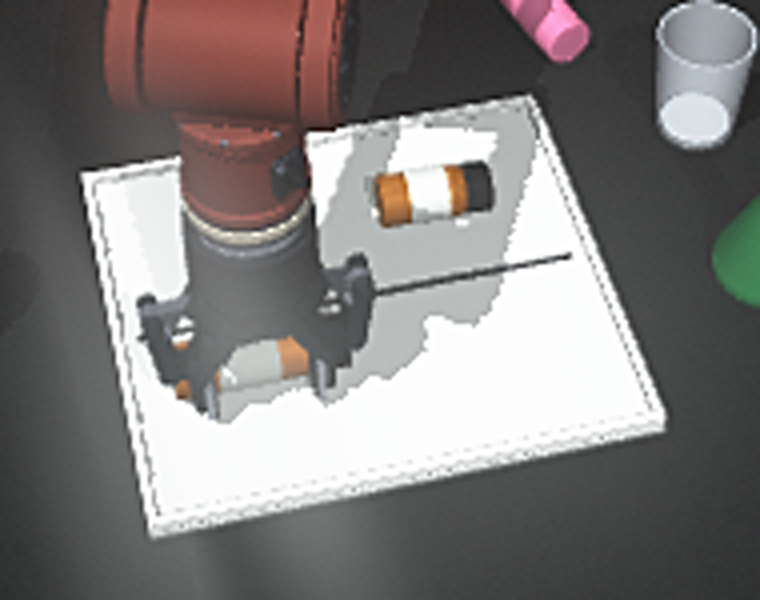

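```bash
python3 - <<'E'
from h import *
O=[180,0,-79.8]
move_l([*L2W(40,-75),14],O,speed=20)
wait(.3)
scene("c1")
move_l([*L2W(55,-75),14],O,speed=60)
goto([*L2W(55,-75),230],O)
goto([*L2W(30,240),230],O)
seen("c2"); 
E
```

```text
scene long_vial 0.6 rect [ 13.3 -73.5] mean [ 15.3 -73.5] [106.1  36.9 100.6]
scene short_vial 0.97 rect [-62.9  68.4] mean [-63.1  68. ] [77.5 49.1 95.6]
t 11.28 tcp [ 40. -75.] 14.0 F [-0.9 -0.  -0.1]
long_vial 0.55 rect [ 11.2 -74.3] mean [ 10.5 -73.2] [113.5  39.5 101. ]
short_vial 0.57 rect [-60.4  64.5] mean [-61.3  63.1] [76.1 37.1 98. ]
t 13.89 tcp [ 30.5 238.5] 229.9 F [ 0.2 -0.5 -0.8] w 59.9
```

View pics/c2.png

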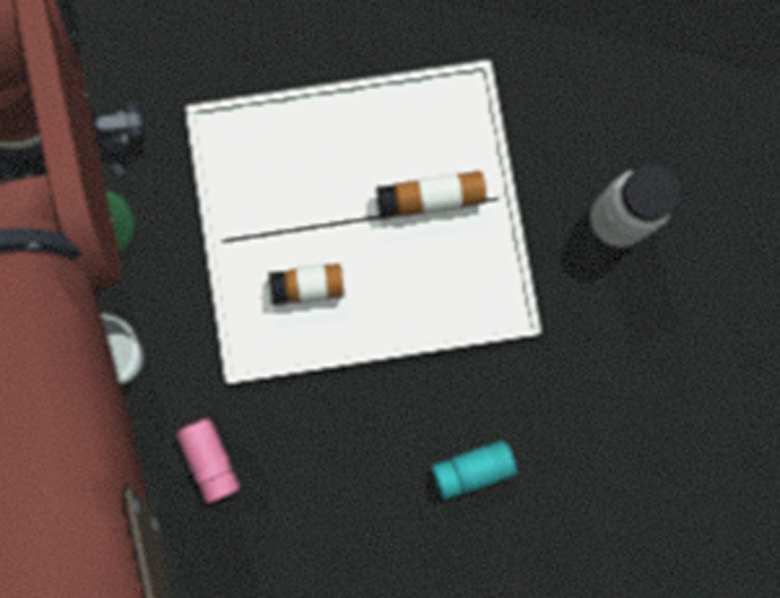

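The vial sits 11 mm short and follows the fingers with no coasting, so TCP x minus 29 gives the vial's x. I'll finish this push.

```bash
python3 - <<'E'
from h import *
O=[180,0,-79.8]
goto([*L2W(55,-75),230],O)
move_l([*L2W(55,-75),14],O,speed=120)
move_l([*L2W(29.3,-75),14],O,speed=15)
wait(.4)
move_l([*L2W(55,-75),14],O,speed=60)
goto([*L2W(55,-75),230],O)
goto([*L2W(30,240),230],O)
seen("d2"); scene("d2") 
E
```

```text
long_vial 0.63 rect [ -0.3 -75.7] mean [ -0.5 -75.7] [114.2  37.8  99.5]
short_vial 0.67 rect [-60.7  65.2] mean [-60.7  65.4] [77.9 36.1 98.4]
t 22.1 tcp [ 30.5 238.5] 229.9 F [-0.2 -0.4  0.4] w 60.0
scene long_vial 0.8 rect [ -2.3 -72.3] mean [ -1.9 -73.3] [112.8  48.3  99.4]
scene short_vial 0.83 rect [-62.9  67.2] mean [-62.5  67.6] [81.3 46.  98.7]
t 22.25 tcp [ 30.3 239. ] 230.1 F [ 0.8 -0.6 -0.1]
```

View pics/d2.png

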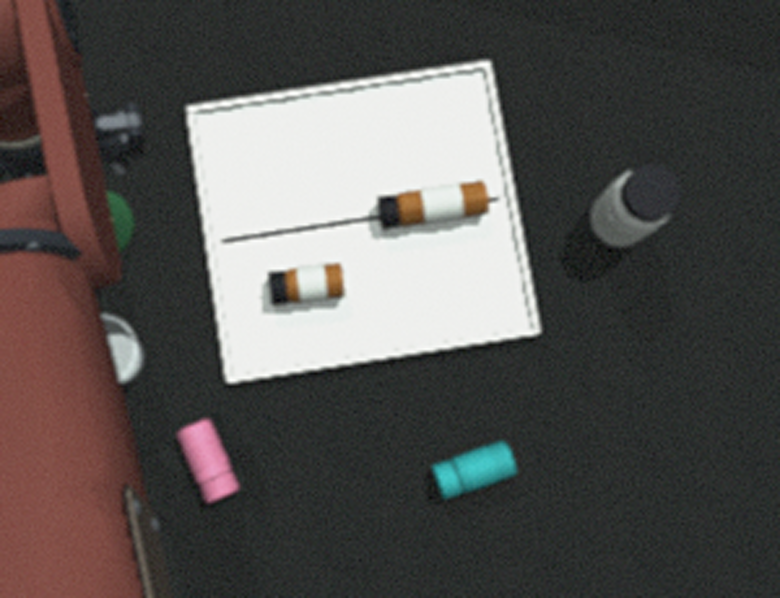

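The long vial now covers the line, at x about 0. Next is the short amber vial, at crop (306,283).

```bash
python3 - <<'E'
from h import *
O=[180,0,-79.8]
grip(35,20)
goto([*L2W(-100,66),230],O)
move_l([*L2W(-100,66),60],O,speed=150)
move_l([*L2W(-100,66),14],O,speed=60)
print(get_obs()["wrist_force"].round(1))
move_l([*L2W(-60,66),14],O,speed=30)
move_l([*L2W(-40,66),14],O,speed=20)
wait(.3); scene("e1")
E
```

```text
[ 0.2 -0.2 -0.4]
scene long_vial 0.87 rect [ -1.6 -71.4] mean [ -1.3 -70.6] [115.3  50.2 101.8]
scene short_vial 0.66 rect [-11.7  65. ] mean [-12.4  64.2] [81.8 50.4 97.3]
t 28.77 tcp [-40.  66.] 14.0 F [-0.6  0.5  0.2]
```

View pics/e1s.png

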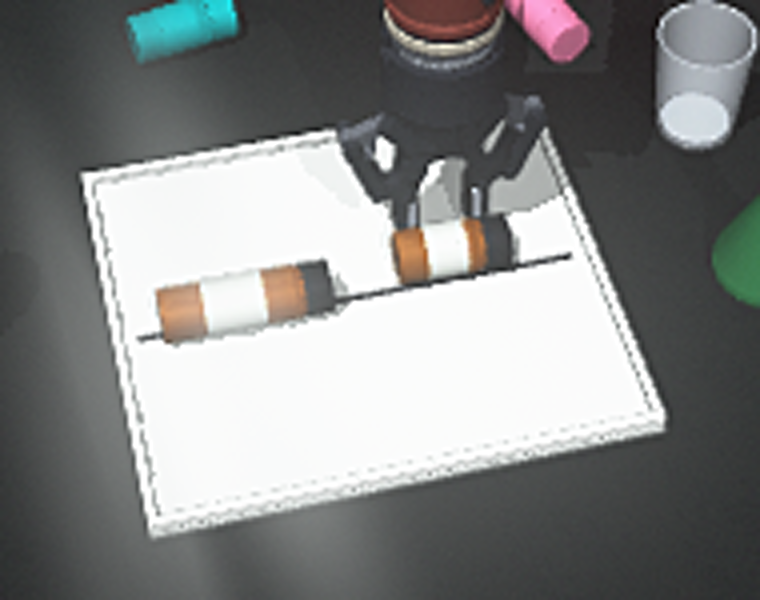

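As expected, the short vial is just behind the line at x about -11, and the long vial hasn't moved. I'll finish the push.

```bash
python3 - <<'E'
from h import *
O=[180,0,-79.8]
move_l([*L2W(-29.3,66),14],O,speed=12)
wait(.4)
move_l([*L2W(-60,66),14],O,speed=60)
move_l([*L2W(-60,66),230],O,speed=200)
goto([*L2W(-30,260),230],O)
seen("f2"); scene("f2") 
E
```

```text
long_vial 0.84 rect [ -0.3 -75.2] mean [ -0.1 -76.1] [113.2  40.3 102.4]
long_vial 0.18 rect [-0.  63.9] mean [ 0.1 63.9] [76.3 37.2 97.1]
short_vial 0.81 rect [-0.4 63.8] mean [-0.2 63.9] [76.  37.2 99.6]
t 33.07 tcp [-30.  258.3] 229.7 F [0.2 0.9 1. ] w 35.1
scene long_vial 0.57 rect [ -1.9 -72.5] mean [ -2.1 -73.3] [112.7  47.7  98.6]
scene short_vial 0.57 rect [-3.4 65. ] mean [-3.3 64. ] [77.7 43.5 96.6]
t 33.22 tcp [-29.8 258.7] 230.1 F [0.1 0.2 0.2]
```

View pics/f2.png

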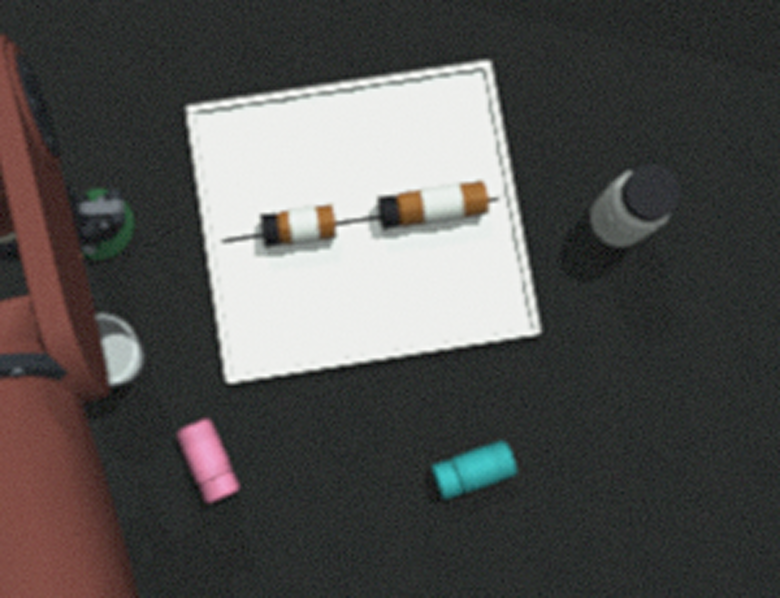

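View pics/f2s.png

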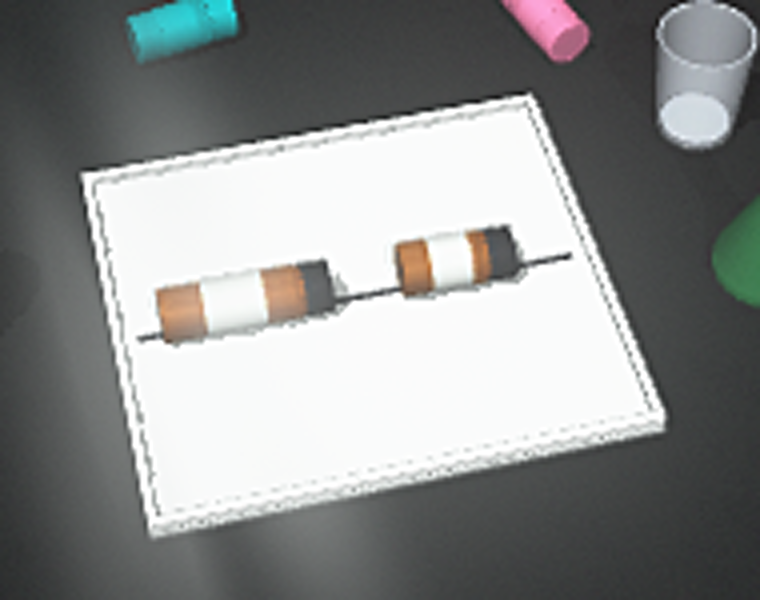

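Both vials lie on the line: the short one at crop (297,225) and the long one at (433,204). The arm is clear of everything, so I'm handing in.

```bash
python3 -c "
from station import *
sign_off()"
```

```text
the job is handed in; nothing more can be done
```

I rolled the long vial onto the line first and then the short amber one, using slow pushes with two fingertips, and handed the job in after about 33 s of the 67 s allowed. No verdict was reported.

| Last check | Long vial | Short vial | Limit |
|---|---|---|---|
| Off the line's centre, top camera | about -0.3 mm | about -0.4 mm | 8 mm |
| Off the line's centre, scene camera | about -2 mm | about -3.4 mm | 8 mm |
| Along the line, top camera | -75 mm | +64 mm | 110 mm |
| Angle from parallel, worst of both cameras | about 2° | about 4° | 10° |

- **Camera disagreement:** the two cameras differ by 2–3 mm across the line. I put this down to the scene camera's slanted view and the calibration error. Both readings are inside the limit.
- **Not measured:** I didn't measure how far each vial turned or how high it sat. The long vial rolled about 76 mm and the short one about 61 mm, both far more than a quarter turn, and neither looked lifted in the pictures.
- **Bystanders:** the jar looked unmoved in the last top picture, where the arm partly hid the flask and beaker. I didn't measure any of them again. The arm only passed over them at about 230 mm, well above their tops.

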